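Set out the desk for dating and stapling the forms

ROBOT

A 7-joint arm with a two-finger parallel gripper is mounted at the origin on the work surface. World frame = base frame: x ahead of the robot, y to its left, z up, the work surface at z = 0. Lengths are in mm, angles in rad, forces in N, time in s.
With the tool pointing down it reaches from about 400 to 875 mm from the base axis. Payload 4.4 kg.
Tool frame: the origin (TCP) lies midway between the tips of the shut fingers; the grasp point (between the pads) lies 19 mm behind it; z points along the fingers, y is the line along which they close (so a half turn about z gives the same grasp; the last joint's range is limited). The gripper opens to 85 mm and grips with 20 to 120 N. Pads are 22 mm wide; open, the fingers measure 114 mm over their backs; the gripper's body (76 mm by 85 mm) begins 54 mm behind the grasp point. The pads swing forward as they close: fully open they stand 13 mm farther back than shut.
Start: joints at [1.167, 0.628, 0.038, 1.517, -0.027, 0.996, -0.02], TCP at [215.446, -613.271, 231.313] pointing down, gripper open.
Joint ranges: [-3.06, 3.06], [-0.37, 2.12], [-1.25, 1.32], [0.18, 2.47], [-1.1, 4.24], [0.23, 1.98], [-2.94, 2.94]. Speed limits (rad/s): [2.57, 2.57, 3.14, 3.14, 3.14, 3.14, 3.14].

INTERFACE

Orientations are given as [roll, pitch, yaw] about the fixed x, y, z axes, in that order (R = Rz(yaw) Ry(pitch) Rx(roll)).
In Python, from cell import monitor, cams, ctrl gives the robot as it stands.
- The arm moves only by the tool drive_tool, never from a script. Its argument "motion" is a list of rows, each an object with "fingers": the opening, from 0 (shut) to 1 (fully open); "linear": the shift along the tool's x, y, z in m, a list of three; "twist": the turn about the tool's z in rad. In form: [{"fingers": fingers, "linear": [x, y, z], "twist": twist}, ...]. A call has 1 to 5 rows; each row shifts and turns the commanded pose from where the row before left it, along the tool's axes as they then stand; what a row does not reach is not made up. A row lasts 1/12 s, in which the tool goes at most 41.7 mm and 7.16 degrees, less where a joint would pass 70% of its speed; a pose out of reach is approached as far as the arm can. A call with a gripper value outside its range is refused whole. The fingers move at their own pace and stop on an object; the grip force is fixed at half the most. Time passes only in rows, so rows that do not move let the fingers close. It gives the time, the measured TCP pose, the force, the opening and the grip force at its end, in the units of the state.
- monitor.read_state(): the state, without advancing time (a new reading comes with each control period).
- cams.get_image(name): name is "scene" or "side" or "wrist"; returns a dict with "color" (384x512x3 uint8, blue, green, red), "K" (3x3 intrinsics, pixels), "R" (3x3) and "t" (3): a world point X has camera coordinates R X + t. Camera axes: x right, y down, z forward; pixel columns grow to the right and rows downward; lengths in mm; the calibration is good to about 2 mm. A picture is of the moment at which its call begins. There is no depth.
- ctrl.finish_job(): hands the job in; it is judged then, once.
The state is a dict: "clock": time; "qpos": joint angles; "qd": joint speeds; "tau": joint torques, N m; "eef_pos": TCP position; "tool_rot": TCP orientation; "force": force on the tool from outside, world axes, zero at the start; "torque": the same for the moment, N m; "width": finger opening in mm; "gripper_force": force on a finger pad.
Only numpy, scipy, OpenCV 4.12 (cv2) and the standard library are available. Lean on these libraries where they do the work, as an engineer would, in place of code of your own. Each camera call takes 0.05 s, during which the arm holds its last target. There are 200 camera calls.

TASK

Set the desk up so the forms can be worked through from the pile to the letter tray. Put the brass paperweight on the middle of the pile; in the space between pile and tray, lay the blue ink pad flat beside the pile and stand the maroon stapler on its base beside the tray, each centred along the side that faces the other, about 3 cm off it, with its long edge squared up parallel to that side; and stand the date stamp upright on the middle of the blue pad's lid. Leave the red ink pad and the wooden stamp where they are.

Things in the scene. Friction and masses are not known exactly. Their poses are not given: they have to be found in the camera images.
- pile: Neat pile of A5 forms (white, cream, a little pink), 28 mm high with a flat top, too heavy to shift. 148 mm along its x, 210 mm along its y; so its two shorter, 148 mm sides look along +y and -y, and one of them faces the letter tray. Origin at the centre of its underside, z up.
- tray: Black plastic A5 letter tray with a few sheets in it, too heavy to shift: 175 mm along its x, 240 mm along its y, walls 4 mm thick and 50 mm high (the wall on -x has a finger notch in the middle). Its two 175 mm sides look along +y and -y, and one of them faces the pile. It and the pile may stand either way round, to the left or right of each other. Origin at the centre of its underside, z up.
- pad_blue: Ink pad in a closed flat case with a blue lid (black bottom half): 98 mm along its x, 58 mm along its y, 18 mm high, flat lid with a pale label, about 0.1 kg. Origin at the centre of its underside, z up.
- date_stamp: Office date stamp standing upright: dark red rubber foot 44 mm along its x by 32 mm along its y, steel frame with rubber and brass number wheels up to 40 mm, then a round black handle knob, widest 28 mm in diameter at 64 mm up, top at 81 mm; grip the knob 55 to 75 mm up. About 0.12 kg. Origin at the centre of its underside, z up.
- stapler: Dark red (maroon) desk stapler standing on its black base: base 146 mm along its x by 38 mm along its y, 7 mm high; the maroon arm over it is 30 mm wide and runs the whole length, top 48 to 54 mm up, its middle 41 mm up. About 0.26 kg, balanced near its middle. Origin at the centre of its underside, z up.
- paperweight: Round brass paperweight: disc 56 mm in diameter and 17 mm high with a knob 24 mm in diameter from 28 to 40 mm up, top at 43 mm; about 0.35 kg. Origin at the centre of its underside, z up.
- pad_red: Ink pad like the blue one but with a red lid, 98 x 58 x 18 mm (x, y, z). Stays where it is. Origin at the centre of its underside, z up.
- wood_stamp: Rubber stamp with a pale wooden block 38 mm along its x by 62 mm along its y, 22 mm high, and a turned wooden handle up to 75 mm. Stays where it is. (Unlisted and fixed: a mug and a pen pot, 95 mm high, farther back on the desk; a tape dispenser far left, a calculator far right.) Origin at the centre of its underside, z up.

How it is judged (in metres and radians):
At the end, for the whole second after the job is handed in: Paperweight on the pile, within 15 mm of its middle; blue pad (beside the pile) and stapler (beside the tray) in the space between, flat on the desk, gap 30 +/-15 mm, centred within 15 mm, parallel within 0.2 rad; date stamp upright on the blue pad within 12 mm of its middle; all at rest (horizontal distance between paperweight and pile below 0.015 m and z of paperweight in the frame of pile between 0.024 and 0.033 m and angle between each of paperweight, date_stamp's own z axis and vertical below 0.1 rad and ((y of tray in the frame of pile below 0 m and y of pad_blue in the frame of pile between -0.179 and -0.149 m) or (y of tray in the frame of pile above 0 m and y of pad_blue in the frame of pile between 0.149 and 0.179 m)) and x of pad_blue in the frame of pile between -0.015 and 0.015 m and angle between the x axis of pad_blue and the x axis of pile, either way round below 0.2 rad and height (world z) of pad_blue between -0.004 and 0.005 m and angle between each of pad_blue, stapler's own z axis and vertical below 0.06 rad and horizontal distance between date_stamp and pad_blue below 0.012 m and z of date_stamp in the frame of pad_blue between 0.014 and 0.023 m and ((y of pile in the frame of tray below 0 m and y of stapler in the frame of tray between -0.184 and -0.154 m) or (y of pile in the frame of tray above 0 m and y of stapler in the frame of tray between 0.154 and 0.184 m)) and x of stapler in the frame of tray between -0.015 and 0.015 m and angle between the x axis of stapler and the x axis of tray, either way round below 0.2 rad and height (world z) of stapler between -0.004 and 0.005 m and linear speed of each of pad_blue, date_stamp, stapler, paperweight below 0.02 m/s and angular speed of each of pad_blue, date_stamp, stapler, paperweight below 0.2 rad/s); the robot touches nothing.
It fails at once if the red ink pad is moved by more than 2.5 cm or knocked over (distance of pad_red from where it was at the start of the episode above 0.025 m or angle between pad_red's own z axis and vertical above 0.5 rad).
It fails at once if the wooden stamp is moved by more than 2.5 cm or knocked over (distance of wood_stamp from where it was at the start of the episode above 0.025 m or angle between wood_stamp's own z axis and vertical above 0.5 rad).
It also fails if it takes over 101 s, if anything falls off the work surface, if the arm or the gripper's body presses on something with over 40 N, if the wrist force passes 120 N, or if a joint passes its speed limit or range.

## Working session

There is one attempt and no reset: what is moved stays moved. The work goes in short steps, Python scripts to look and compute and a tool call to move; the robot and the scene stay as the last step left them, time stands still between calls to the robot, and variables do not carry over. Pictures are saved under pics/ and viewed, at most 14 in all, crops included, and the job is handed in when it is done.

Besides the shell and the picture viewer there is one more tool, called after ">>>" as name(argument=value, ...), one argument or row to a line, values as JSON. drive_tool: Moves the arm, as the interface text tells. Its arguments: {"type":"object","properties":{"motion":{"type":"array"}},"required":["motion"]}

```bash
mkdir -p pics; ls
python3 - <<'E'
from cell import monitor,cams
import cv2
for n in ["scene","side"]:
    d=cams.get_image(n); cv2.imwrite(f"pics/{n}0.png",d["color"]); print(n,d["K"],d["R"],d["t"])
    import pickle; pickle.dump(d,open(f"{n}0.pkl","wb"))
print(monitor.read_state())
E
```

```text
pics
scene [[393.39518031   0.         252.74307932]
 [  0.         393.39518031 188.40573781]
 [  0.           0.           1.        ]] [[-0.28750723  0.95772798 -0.00983389]
 [ 0.71140679  0.20666526 -0.67170667]
 [-0.64127995 -0.20011642 -0.74075194]] [ 153.77968197 -342.81278651 1315.52056111]
side [[443.75799906   0.         258.63172415]
 [  0.         443.75799906 194.92826108]
 [  0.           0.           1.        ]] [[-0.99646472 -0.08260597 -0.0153074 ]
 [-0.03787365  0.60433672 -0.79582832]
 [ 0.074991   -0.79243509 -0.60532881]] [522.91507582  44.08235558 983.74823977]
{'clock': 0.1, 'qpos': array([ 1.16719754,  0.62921597,  0.03841834,  1.51827865, -0.02700903,
        0.99631565, -0.01998773]), 'qd': array([-8.24158444e-04, -2.66461018e-04, -1.50800457e-03, -3.61437619e-03,
       -8.57477470e-04, -8.33551430e-05, -4.40060367e-05]), 'tau': array([ 2.43136747e-03, -5.64532220e+01,  1.23044115e+00, -1.93968952e+01,
        1.13060296e-02,  5.52853962e-03,  1.85685093e-05]), 'eef_pos': array([ 215.27470773, -612.71395202,  230.5015715 ]), 'tool_rot': array([-3.13989178e+00, -7.61880475e-06,  3.37827272e-01]), 'force': array([ 0.36222156, -0.15740728,  0.09688417]), 'torque': array([0.06779513, 0.02531596, 0.07457005]), 'gripper_force': 0.0, 'width': 85.34270926272065}
```

View pics/scene0.png

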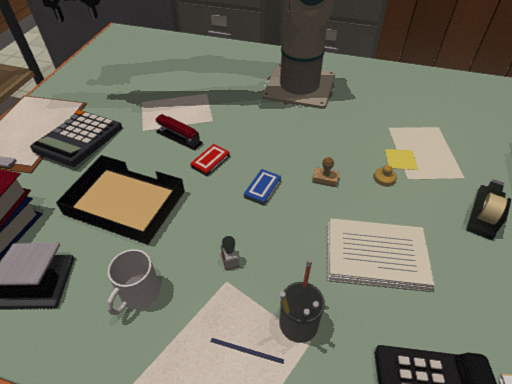

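View pics/side0.png

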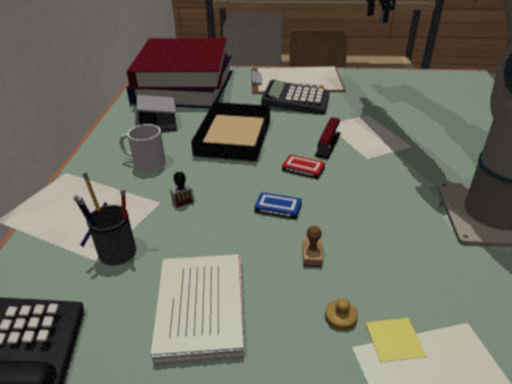

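Scene view: pile at (380,253), tray (122,198), stapler (178,130), red pad (210,158), blue pad (263,186), wooden stamp (327,172), paperweight (386,175), date stamp (230,252). The side view agrees: pile (200,305), tray (235,130), stapler (329,137), blue pad (278,205), paperweight (342,314), date stamp (181,190).

```bash
cat > h.py <<'E'
import numpy as np, cv2
def ray(d,uv):
    uv=np.atleast_2d(np.asarray(uv,float)); c=-d["R"].T@d["t"]
    v=np.c_[uv,np.ones(len(uv))]@np.linalg.inv(d["K"]).T@d["R"]
    return c,v
def plane(d,uv,z):
    c,v=ray(d,uv); return c+v*((z-c[2])/v[:,2])[:,None]
def tri(d1,u1,d2,u2):
    A=[];b=[]
    for d,u in((d1,u1),(d2,u2)):
        c,v=ray(d,u); v=v[0]/np.linalg.norm(v[0]); P=np.eye(3)-np.outer(v,v); A.append(P); b.append(P@c)
    return np.linalg.lstsq(np.vstack(A),np.hstack(b),rcond=None)[0]
def proj(d,X):
    p=(d["K"]@(d["R"]@np.asarray(X,float)+d["t"])); return p[:2]/p[2]
def hsv(d): return cv2.cvtColor(d["color"],cv2.COLOR_BGR2HSV)
def blob(d,lo,hi,box,close=5):
    "largest contour of an HSV range (hue may wrap) in box x0,y0,x1,y1"
    h=hsv(d); lo=list(lo);hi=list(hi)
    if lo[0]<=hi[0]: m=cv2.inRange(h,tuple(lo),tuple(hi))
    else: m=cv2.inRange(h,tuple(lo),(180,*hi[1:]))|cv2.inRange(h,(0,*lo[1:]),tuple(hi))
    k=np.zeros_like(m); x0,y0,x1,y1=box; k[y0:y1,x0:x1]=m[y0:y1,x0:x1]
    if close: k=cv2.morphologyEx(k,cv2.MORPH_CLOSE,np.ones((close,close)))
    return max(cv2.findContours(k,0,cv2.CHAIN_APPROX_NONE)[0],key=cv2.contourArea)
def cen(c): 
    m=cv2.moments(c); return np.array([m["m10"],m["m01"]])/m["m00"]
def rect(d,c,z):
    "contour cast on plane z -> min-area rectangle: centre, sides, yaw of the long side"
    P=plane(d,c[:,0],z)[:,:2].astype(np.float32)
    r=cv2.boxPoints(cv2.minAreaRect(cv2.convexHull(P))); e=[r[1]-r[0],r[2]-r[1]]; e.sort(key=np.linalg.norm)
    return r.mean(0).round(1),[float(round(np.linalg.norm(x),1)) for x in e],float(round((np.arctan2(e[1][1],e[1][0])+np.pi/2)%np.pi-np.pi/2,3))
E
python3 - <<'E'
from h import *
import pickle
S,T=[pickle.load(open(f"{n}0.pkl","rb")) for n in("scene","side")]
def go(n,lo,hi,bs,bt,z,close=5):
    cs=[]
    for d,b in((S,bs),(T,bt)):
        c=blob(d,lo,hi,b,close); cs.append(cen(c)); print(n,cv2.contourArea(c),cen(c).round(1),*rect(d,c,z))
    print("   tri",tri(S,cs[0],T,cs[1]).round(1))
go("blue",(105,120,60),(130,255,255),(235,160,290,210),(245,185,310,225),17)
go("red",(170,150,90),(6,255,255),(185,135,235,180),(275,150,330,180),17)
go("stapler",(165,100,30),(8,255,255),(145,105,205,150),(310,110,345,160),41)
go("pile",(0,0,150),(40,90,255),(315,210,445,300),(140,245,255,365),28,9)
go("traypaper",(8,60,110),(30,200,255),(60,155,190,240),(190,95,280,160),8,9)
go("trayblack",(0,0,0),(180,255,50),(55,150,188,245),(190,95,275,165),50,21)
go("weight",(10,100,60),(30,255,255),(370,160,402,190),(320,290,362,332),17,9)
go("wood",(3,60,40),(25,255,255),(310,152,345,192),(298,220,330,270),11)
go("dstamp_knob",(0,0,0),(180,255,45),(217,230,240,251),(170,168,190,187),64)
E
python3 - <<'E'
import cv2
a=cv2.imread('pics/scene0.png')[95:285,50:250]; b=cv2.imread('pics/side0.png')[90:215,150:350]
a=cv2.resize(a,None,fx=2.8,fy=2.8,interpolation=2)[:560,:400] if 0 else cv2.resize(a,(400,380),interpolation=2)
b=cv2.resize(b,(400,250),interpolation=2)
import numpy as np
o=np.zeros((380,800,3),'uint8');o[:,:400]=a;o[:250,400:]=b;cv2.imwrite('pics/crop0.png',o)
E
```

```text
blue 611.0 [262.1 185.2] [481.9   9.6] [57.5, 99.30000305175781] -0.19599999487400055
blue 637.5 [278.  203.1] [480.3   9.8] [60.400001525878906, 96.9000015258789] -0.19300000369548798
   tri [480.3   8.   14.3]
red 498.0 [209.4 157.8] [ 425.4 -154. ] [57.900001525878906, 98.0999984741211] -0.34299999475479126
red 323.5 [302.6 165.4] [ 423.5 -153.8] [56.70000076293945, 95.80000305175781] -0.335999995470047
   tri [ 424.3 -155.1   13.3]
stapler 384.0 [176.5 126. ] [ 353.2 -282.1] [39.5, 147.39999389648438] 1.2280000448226929
stapler 256.0 [328.7 131.6] [ 354.1 -288.3] [30.0, 155.60000610351562] 1.3179999589920044
   tri [ 356.3 -278.    43.4]
pile 5841.0 [377.7 252.6] [610.4 302.6] [160.60000610351562, 211.3000030517578] -1.406999945640564
pile 7850.5 [198.6 304.8] [603.1 301.6] [148.5, 211.3000030517578] -1.4179999828338623
   tri [604.8 304.7  16.2]
traypaper 3258.5 [123.3 199.7] [ 614.4 -312.8] [136.60000610351562, 200.89999389648438] 1.4839999675750732
traypaper 1334.5 [234.1 129.8] [ 624.4 -342.2] [148.6999969482422, 166.8000030517578] 1.4880000352859497
   tri [ 622.4 -305.7   2
[... 187 characters left out ...]
.5219999551773071
   tri [ 625.2 -317.    24.2]
weight 436.0 [387.6 172.5] [342.3 308.1] [54.400001525878906, 111.30000305175781] -0.2540000081062317
weight 729.0 [340.9 314.5] [357.9 306.7] [51.0, 64.5] 1.5329999923706055
   tri [357.2 309.2  20.6]
wood 450.0 [325.9 173.1] [378.4 155.8] [64.0999984741211, 102.4000015258789] 0.024000000208616257
wood 644.0 [312.6 247.4] [404.  134.7] [37.900001525878906, 117.5999984741211] -1.5670000314712524
   tri [404.6 156.6  24.9]
dstamp_knob 117.0 [228.3 243.4] [703.4  -1.3] [22.899999618530273, 33.099998474121094] 0.34200000762939453
dstamp_knob 108.5 [179.3 179.1] [703.9  -2.4] [22.5, 54.099998474121094] -1.3370000123977661
   tri [703.5  -1.9  64.7]
```

View pics/crop0.png

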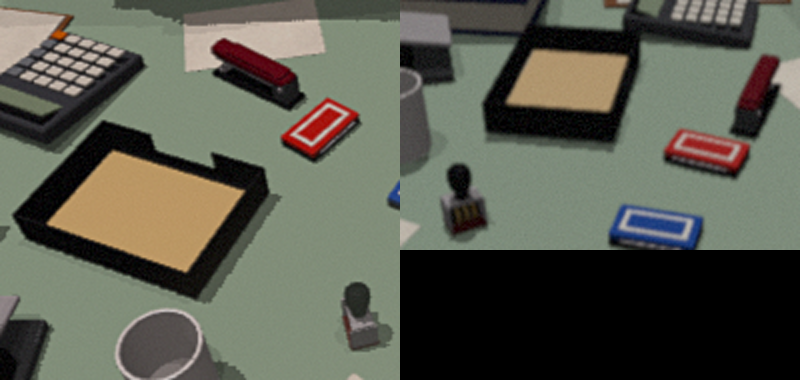

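The sizes check out: pads 58×98, stapler about 150 long, date stamp knob at z≈65. The crop shows the tray rim corners in scene pixels at about (58,201), (102,156) and (182,180). The stapler lies clear of the red pad. I'll go to the stapler first and refine from above.

>>> drive_tool(
  motion=[
    {"fingers": 1, "linear": [0.0243, -0.0268, 0], "twist": 0},
    {"fingers": 1, "linear": [0.0243, -0.0268, 0], "twist": 0},
    {"fingers": 1, "linear": [0.0243, -0.0268, 0], "twist": 0},
    {"fingers": 1, "linear": [0.0243, -0.0268, 0], "twist": 0},
    {"fingers": 1, "linear": [0.0243, -0.0268, 0], "twist": 0},
  ],
)

```text
clock: 0.52
eef_pos: [285.9, -444.7, 230.9]
tool_rot: [-3.141, 0.0, 0.337]
force: [1.1, 1.3, 0.1]
width: 85.3
gripper_force: 0.0
```

>>> drive_tool(
  motion=[
    {"fingers": 1, "linear": [0.0243, -0.0268, 0], "twist": 0},
    {"fingers": 1, "linear": [0.0243, -0.0268, 0], "twist": 0},
    {"fingers": 1, "linear": [0.0243, -0.0268, 0], "twist": 0},
    {"fingers": 1, "linear": [0.0243, -0.0268, 0], "twist": 0},
    {"fingers": 1, "linear": [0.0243, -0.0268, 0], "twist": 0},
  ],
)

```text
clock: 0.93
eef_pos: [356.1, -278.1, 231.2]
tool_rot: [-3.141, 0.0, 0.338]
force: [1.1, -0.2, 0.7]
width: 85.6
gripper_force: 0.0
```

>>> drive_tool(
  motion=[
    {"fingers": 1, "linear": [0, 0, 0], "twist": -0.12},
    {"fingers": 1, "linear": [0, 0, 0], "twist": -0.12},
    {"fingers": 1, "linear": [0, 0, 0], "twist": -0.12},
    {"fingers": 1, "linear": [0, 0, 0], "twist": -0.12},
    {"fingers": 1, "linear": [0, 0, 0], "twist": -0.12},
  ],
)

```text
clock: 1.35
eef_pos: [355.8, -279.6, 231.1]
tool_rot: [-3.141, 0.0, 0.944]
force: [-1.0, 0.2, -0.5]
width: 85.6
gripper_force: 0.0
```

>>> drive_tool(
  motion=[
    {"fingers": 1, "linear": [0, 0, 0], "twist": -0.12},
    {"fingers": 1, "linear": [0, 0, 0], "twist": -0.12},
    {"fingers": 1, "linear": [0, 0, 0], "twist": -0.12},
    {"fingers": 1, "linear": [0, 0, 0], "twist": -0.05},
  ],
)

```text
clock: 1.68
eef_pos: [355.6, -279.8, 231.1]
tool_rot: [-3.141, -0.0, 1.353]
force: [0.4, 0.3, -0.4]
width: 85.8
gripper_force: 0.0
```

Run:
```python
from h import *
import pickle
from cell import cams,monitor
s=monitor.read_state(); print(s["clock"],s["eef_pos"],s["tool_rot"],s["qpos"].round(2))
d=cams.get_image("wrist"); cv2.imwrite("pics/w1.png",d["color"]); pickle.dump(d,open("w1.pkl","wb"))
print(d["K"][0],(-d["R"].T@d["t"]).round(0),d["R"].round(2)); 
S,T=[pickle.load(open(f"{n}0.pkl","rb")) for n in("scene","side")]
A=plane(S,[(57.5,201.5),(102.5,156.5),(182.5,180)],50);B=plane(T,[(193.5,140),(269,105)],50)
print(A.round(0),B.round(0),(A[0]+A[2])/2,np.linalg.norm(A[0]-A[2]),B.mean(0),np.linalg.norm(B[0]-B[1]))
for c in ((380,-280,52),(340,-340,52)): print(proj(d,c))
```

```text
1.6833 [ 355.63907085 -279.76270838  231.11306243] [-3.14111058e+00 -3.66288101e-04  1.35317084e+00] [ 0.8   0.36 -0.25  2.04  0.13  0.76  0.25]
[276.38886521   0.         260.326131  ] [ 371. -212.  373.] [[ 0.98 -0.22 -0.  ]
 [-0.21 -0.94  0.28]
 [-0.06 -0.27 -0.96]]
[[ 696. -427.   50.]
 [ 531. -407.   50.]
 [ 551. -174.   50.]] [[ 713. -201.   50.]
 [ 528. -418.   50.]] [ 623.33697762 -300.1695396    50.        ] 291.62735724364063 [ 620.06142411 -309.75505481   50.        ] 284.92255881118
[280.67917944 175.37197932]
[258.64560153 228.26014241]
```

View pics/w1.png

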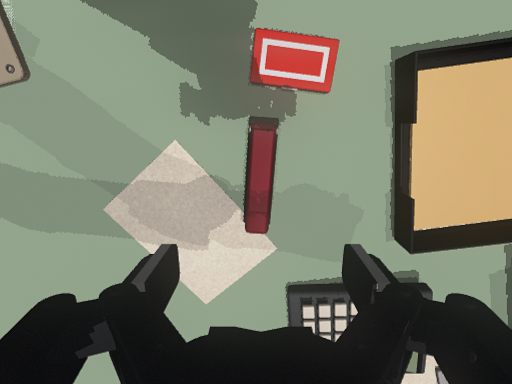

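The wrist view shows the stapler upright at (261,175), spanning (263,118) to (257,233). The red pad is above it at (294,60), and the tray's left wall runs along x≈395–412. Measuring the stapler and tray from here.

Run:
```python
from h import *
import pickle
d=pickle.load(open("w1.pkl","rb"))
c=blob(d,(165,100,25),(8,255,255),(235,105,290,240)); print(cv2.boundingRect(c),rect(d,c,51),plane(d,cen(c),51))
c=blob(d,(170,150,90),(6,255,255),(240,20,350,100)); print(rect(d,c,18))
# tray -x wall outer rim corners
print(plane(d,[(393,50),(412,253)],50))
```

```text
(245, 124, 31, 109) (array([ 354., -282.], dtype=float32), [28.899999618530273, 131.60000610351562], 1.2860000133514404) [[ 355.21962063 -277.74635894   51.        ]]
(array([ 422. , -156.7], dtype=float32), [57.29999923706055, 96.5999984741211], -0.34299999475479126)
[[ 521.90643728 -174.06324729   50.        ]
 [ 525.80757129 -416.86861057   50.        ]]
```

>>> drive_tool(
  motion=[
    {"fingers": 1, "linear": [0.003, 0, 0], "twist": 0.067},
    {"fingers": 1, "linear": [0, 0, 0.04], "twist": 0},
    {"fingers": 1, "linear": [0, 0, 0.04], "twist": 0},
    {"fingers": 1, "linear": [0, 0, 0.04], "twist": 0},
    {"fingers": 1, "linear": [0, 0, 0.04], "twist": 0},
  ],
)

```text
clock: 2.15
eef_pos: [356.7, -277.2, 70.1]
tool_rot: [3.14, 0.0, 1.279]
force: [1.1, -0.6, -0.3]
width: 85.2
gripper_force: 0.0
```

>>> drive_tool(
  motion=[
    {"fingers": 1, "linear": [0, 0, 0.03], "twist": 0},
    {"fingers": 1, "linear": [0, 0, 0.023], "twist": 0},
    {"fingers": 0.6, "linear": [0, 0, 0], "twist": 0},
    {"fingers": 0.2, "linear": [0, 0, 0], "twist": 0},
    {"fingers": 0.2, "linear": [0, 0, 0], "twist": 0},
  ],
)

```text
clock: 2.57
eef_pos: [355.4, -277.8, 30.5]
tool_rot: [-3.138, 0.003, 1.28]
force: [-0.5, 0.4, 0.9]
width: 51.8
gripper_force: 0.0
```

>>> drive_tool(
  motion=[
    {"fingers": 0.2, "linear": [0, 0, 0], "twist": 0},
    {"fingers": 0.2, "linear": [0, 0, 0], "twist": 0},
    {"fingers": 0.2, "linear": [0, 0, 0], "twist": 0},
    {"fingers": 0.2, "linear": [0, 0, 0], "twist": 0},
    {"fingers": 0.2, "linear": [0, 0, 0], "twist": 0},
  ],
)

```text
clock: 2.98
eef_pos: [355.6, -278.1, 31.2]
tool_rot: [-3.139, 0.004, 1.281]
force: [-1.0, -0.4, 5.4]
width: 28.8
gripper_force: 59.3
```

Run:
```python
from cell import monitor
s=monitor.read_state(); print(s["qpos"].round(3),s["tau"].round(1),s["torque"].round(2))
```

```text
[ 0.701  0.727 -0.15   2.203  0.447  0.241 -0.137] [ -0.1 -44.5  -1.   -5.    0.   -0.1   0. ] [ 0.07  0.08 -0.03]
```

>>> drive_tool(
  motion=[
    {"fingers": 0.2, "linear": [0, 0, -0.02], "twist": 0},
    {"fingers": 0.2, "linear": [0, 0, -0.02], "twist": 0},
    {"fingers": 0.2, "linear": [0, 0, -0.03], "twist": 0},
    {"fingers": 0.2, "linear": [0, 0, -0.03], "twist": 0},
    {"fingers": 0.2, "linear": [0, 0, 0], "twist": 0},
  ],
)

```text
clock: 3.4
eef_pos: [358.1, -278.9, 134.7]
tool_rot: [3.137, 0.005, 1.281]
force: [1.3, -0.7, -2.8]
width: 28.4
gripper_force: 60.5
```

Joint 6's range stopped the descent at z=31, but the stapler is held and the force shows its 2.6 N weight. Carrying it to the gap by the tray.

>>> drive_tool(
  motion=[
    {"fingers": 0.2, "linear": [0.0231, 0.0249, -0.008], "twist": 0},
    {"fingers": 0.2, "linear": [0.0231, 0.0249, -0.008], "twist": 0},
    {"fingers": 0.2, "linear": [0.0231, 0.0249, -0.008], "twist": 0},
    {"fingers": 0.2, "linear": [0.0231, 0.0249, -0.008], "twist": 0},
    {"fingers": 0.2, "linear": [0.0231, 0.0249, -0.008], "twist": 0},
  ],
)

```text
clock: 3.82
eef_pos: [508.8, -201.1, 169.3]
tool_rot: [-3.137, 0.002, 1.281]
force: [0.2, 0.3, -2.3]
width: 28.2
gripper_force: 60.3
```

>>> drive_tool(
  motion=[
    {"fingers": 0.2, "linear": [0.0231, 0.0249, 0], "twist": 0},
    {"fingers": 0.2, "linear": [0.0231, 0.0249, 0], "twist": 0},
    {"fingers": 0.2, "linear": [0.0231, 0.0249, 0], "twist": 0},
    {"fingers": 0.2, "linear": [0.0231, 0.0249, 0], "twist": 0},
    {"fingers": 0.2, "linear": [0, 0, 0], "twist": 0.12},
  ],
)

```text
clock: 4.23
eef_pos: [636.1, -135.3, 168.0]
tool_rot: [3.141, -0.005, 1.167]
force: [1.0, 1.8, -2.1]
width: 28.7
gripper_force: 60.5
```

>>> drive_tool(
  motion=[
    {"fingers": 0.2, "linear": [0, 0, 0], "twist": 0.12},
    {"fingers": 0.2, "linear": [0, 0, 0], "twist": 0.12},
    {"fingers": 0.2, "linear": [0, 0, 0], "twist": 0.12},
    {"fingers": 0.2, "linear": [0, 0, 0], "twist": 0.12},
    {"fingers": 0.2, "linear": [0, 0, 0], "twist": 0.12},
  ],
)

```text
clock: 4.65
eef_pos: [629.2, -141.8, 167.7]
tool_rot: [-3.139, 0.005, 0.555]
force: [0.2, -0.0, -2.3]
width: 28.7
gripper_force: 60.6
```

>>> drive_tool(
  motion=[
    {"fingers": 0.2, "linear": [0, 0, 0], "twist": 0.12},
    {"fingers": 0.2, "linear": [0, 0, 0], "twist": 0.12},
    {"fingers": 0.2, "linear": [0, 0, 0], "twist": 0.12},
    {"fingers": 0.2, "linear": [0, 0, 0], "twist": 0.12},
    {"fingers": 0.2, "linear": [0, 0, 0], "twist": 0.12},
  ],
)

```text
clock: 5.07
eef_pos: [629.2, -141.7, 167.8]
tool_rot: [3.141, 0.006, -0.045]
force: [-0.8, 0.5, -3.2]
width: 28.5
gripper_force: 60.6
```

Run:
```python
from h import *
import pickle
from cell import cams,monitor
s=monitor.read_state(); print(s["clock"],s["eef_pos"],s["tool_rot"],s["qpos"].round(2))
d=cams.get_image("wrist"); pickle.dump(d,open("w2.pkl","wb"))
e=cams.get_image("scene"); pickle.dump(e,open("s2.pkl","wb"))
cv2.imwrite("pics/w2.png",cv2.resize(np.hstack([d["color"],e["color"]]),(800,300),interpolation=3))
```

```text
5.0667 [ 629.2470447  -141.73751883  167.83621796] [ 3.140738    0.00563838 -0.04480827] [ 0.15  0.69  0.04  1.59 -0.03  0.87 -1.41]
```

View pics/w2.png

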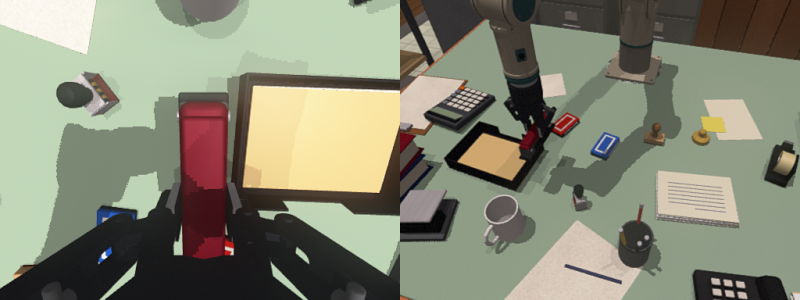

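The left half (wrist) shows the held stapler and the tray's facing wall running from about (240,75) to (232,198). I'll zoom in on that wall to find the rim corners.

Run:
```python
from h import *
import pickle
d=pickle.load(open("w2.pkl","rb"))
im=d["color"][80:280,280:512]; im=np.clip(im.astype(float)*1.0,0,255); im=(255*(im/255)**0.45).astype('uint8')
cv2.imwrite("pics/w2c.png",cv2.resize(im,None,fx=3,fy=3,interpolation=cv2.INTER_CUBIC)[:600,:800])
```

```text
(no output)
```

View pics/w2c.png

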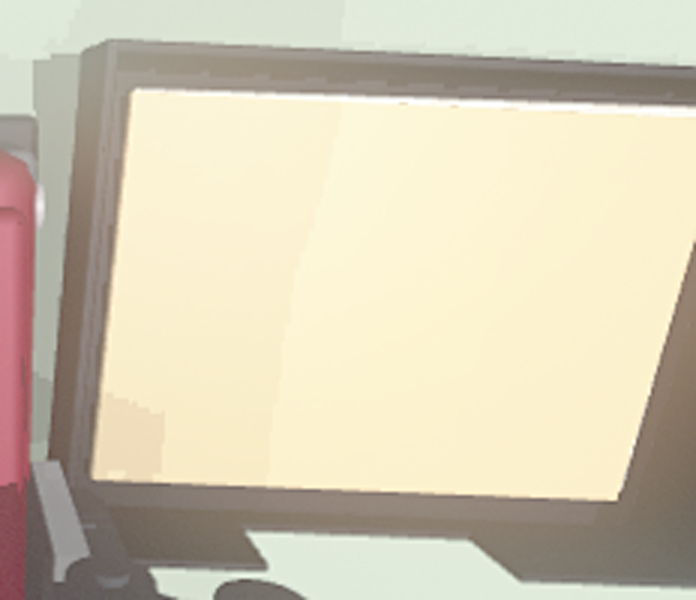

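The zoom shows the facing wall's rim outer edge from (110,40) to (72,480). The +x rim runs from (110,40) to (690,67), and the notched −x wall's rim sits at y≈568–580.

Run:
```python
from h import *
import pickle
d=pickle.load(open("w2.pkl","rb"))
p=np.array([(110,40),(72,480),(250,568),(525,580),(690,67)])/3+[280,80]
P=plane(d,p,50)[:,:2]; print(P.round(1))
for a,b in((1,0),(3,2),(4,0)): v=P[b]-P[a]; print(np.arctan2(v[1],v[0]).round(3))
u=np.array([np.cos(-.08),np.sin(-.08)]); w=np.array([-u[1],u[0]])
print("width",(P[0]-P[2])@u)
c=P[0]-u*87.5-w*120; print("tray centre",c, "target",c+w*169)
# stapler in hand: top ends
c=blob(d,(165,100,25),(8,255,255),(220,120,300,330)); x,y,W,H=cv2.boundingRect(c); print(x,y,W,H)
for z in (185,190): print(plane(d,[(x+W/2,y)],z))
T=pickle.load(open("side0.pkl","rb"));S=pickle.load(open("scene0.pkl","rb"))
# pile top corners by polygon, and its bottom near edge
for D,b in((T,(140,245,255,365)),(S,(315,210,445,300))):
    k=blob(D,(0,0,150),(40,90,255),b,9); q=cv2.approxPolyDP(cv2.convexHull(k),6,True)[:,0]; print(q.tolist(),plane(D,q,28).round(0)[:,:2].tolist())
```

```text
[[ 717.6 -196.2]
 [ 576.9 -185.2]
 [ 540.1 -248.1]
 [ 531.  -346. ]
 [ 702.6 -367.9]]
-0.078
1.478
1.483
width 172.80256108376565
tray centre [ 620.81095175 -308.81670716] target [ 634.31653503 -140.35721879]
229 130 71 200
[[ 694.62604144 -147.37190339  185.        ]]
[[ 694.86142883 -147.30995703  190.        ]]
[[237, 254], [242, 346], [151, 353], [163, 259]] [[551.0, 188.0], [518.0, 389.0], [658.0, 412.0], [691.0, 211.0]]
[[330, 218], [422, 227], [434, 284], [328, 279]] [[549.0, 190.0], [516.0, 392.0], [657.0, 417.0], [706.0, 211.0]]
```

Tray centre is (621,−309) with yaw −0.083, so the stapler target is (634,−140). I'll set it down and open the fingers only partway, because the tray wall is close.

>>> drive_tool(
  motion=[
    {"fingers": 0.2, "linear": [0.002, -0.0015, 0.02], "twist": 0.038},
    {"fingers": 0.2, "linear": [0, 0, 0.035], "twist": 0},
    {"fingers": 0.2, "linear": [0, 0, 0.035], "twist": 0},
    {"fingers": 0.2, "linear": [0, 0, 0.025], "twist": 0},
    {"fingers": 0.2, "linear": [0, 0, 0.012], "twist": 0},
  ],
)

```text
clock: 5.58
eef_pos: [628.2, -139.9, 37.3]
tool_rot: [3.141, 0.011, -0.073]
force: [-0.7, -0.5, -2.6]
width: 28.8
gripper_force: 60.5
```

>>> drive_tool(
  motion=[
    {"fingers": 0.2, "linear": [0, 0, 0.004], "twist": 0},
    {"fingers": 0.2, "linear": [0, 0, 0.003], "twist": 0},
    {"fingers": 0.2, "linear": [0, 0, 0.002], "twist": 0},
    {"fingers": 0.2, "linear": [0, 0, 0], "twist": 0},
  ],
)

```text
clock: 5.92
eef_pos: [632.2, -141.1, 33.4]
tool_rot: [3.14, 0.003, -0.076]
force: [-0.4, -0.9, -2.5]
width: 28.7
gripper_force: 60.5
```

>>> drive_tool(
  motion=[
    {"fingers": 0.2, "linear": [0, 0, 0.0015], "twist": 0},
    {"fingers": 0.2, "linear": [0, 0, 0.0015], "twist": 0},
    {"fingers": 0.2, "linear": [0, 0, 0.001], "twist": 0},
    {"fingers": 0.2, "linear": [0, 0, 0], "twist": 0},
    {"fingers": 0.2, "linear": [0, 0, 0], "twist": 0},
  ],
)

```text
clock: 6.33
eef_pos: [632.3, -141.0, 31.2]
tool_rot: [3.14, 0.002, -0.077]
force: [-2.5, 2.0, 11.9]
width: 28.6
gripper_force: 62.2
```

>>> drive_tool(
  motion=[
    {"fingers": 0.5, "linear": [0, 0, 0], "twist": 0},
    {"fingers": 0.5, "linear": [0, 0, 0], "twist": 0},
    {"fingers": 0.5, "linear": [0, 0, -0.02], "twist": 0},
    {"fingers": 0.5, "linear": [0, 0, -0.04], "twist": 0},
    {"fingers": 0.5, "linear": [0, 0, -0.04], "twist": 0},
  ],
)

```text
clock: 6.75
eef_pos: [630.4, -140.4, 127.9]
tool_rot: [3.14, 0.009, -0.077]
force: [0.9, -0.8, -0.2]
width: 42.6
gripper_force: 0.0
```

>>> drive_tool(
  motion=[
    {"fingers": 0.5, "linear": [0, 0, -0.04], "twist": 0},
    {"fingers": 1, "linear": [-0.0272, -0.023, 0], "twist": 0},
    {"fingers": 1, "linear": [-0.0272, -0.023, 0], "twist": 0},
    {"fingers": 1, "linear": [-0.0272, -0.023, 0], "twist": 0},
    {"fingers": 1, "linear": [-0.0272, -0.023, 0], "twist": 0},
  ],
)

```text
clock: 7.17
eef_pos: [529.6, -39.7, 169.2]
tool_rot: [3.14, 0.004, -0.077]
force: [0.6, 0.3, 1.2]
width: 85.5
gripper_force: 0.0
```

>>> drive_tool(
  motion=[
    {"fingers": 1, "linear": [-0.0272, -0.023, 0], "twist": 0},
    {"fingers": 1, "linear": [-0.0272, -0.023, 0], "twist": 0},
    {"fingers": 1, "linear": [0, 0, 0], "twist": 0.118},
    {"fingers": 1, "linear": [0, 0, 0], "twist": 0},
  ],
)

```text
clock: 7.5
eef_pos: [478.8, 11.2, 169.3]
tool_rot: [3.14, 0.005, -0.195]
force: [1.0, -0.6, 0.5]
width: 85.5
gripper_force: 0.0
```

Run:
```python
from h import *
import pickle
from cell import cams,monitor
s=monitor.read_state(); print(s["clock"],s["eef_pos"],s["tool_rot"],s["qpos"].round(2))
d=cams.get_image("wrist"); pickle.dump(d,open("w3.pkl","wb"))
e=cams.get_image("scene"); pickle.dump(e,open("s3.pkl","wb"))
cv2.imwrite("pics/w3.png",cv2.resize(np.hstack([d["color"],e["color"]]),(800,300),interpolation=3))
try:
    c=blob(d,(105,120,60),(130,255,255),(0,0,512,384)); print(cv2.boundingRect(c),rect(d,c,18))
except Exception as x: print(x)
```

```text
7.5 [478.80784192  11.16465263 169.26981388] [ 3.14003811  0.00481227 -0.19450333] [-0.15  0.48  0.09  2.05 -0.07  0.62 -1.77]
(236, 138, 55, 87) (array([480.,   7.], dtype=float32), [57.0, 95.9000015258789], -0.19300000369548798)
```

View pics/w3.png

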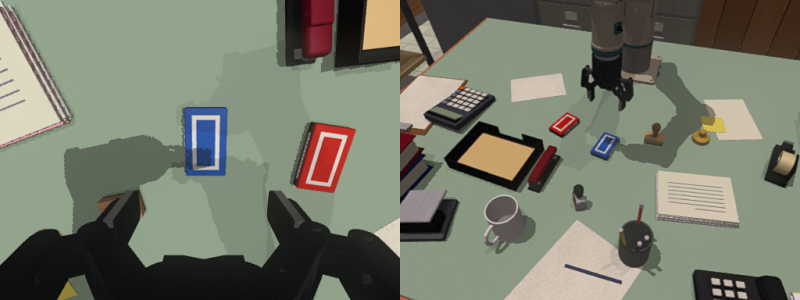

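The stapler is standing beside the tray. The blue pad is at (480,7), in the wrist view centred at (205,141) of the half-size image. Going down on it.

>>> drive_tool(
  motion=[
    {"fingers": 1, "linear": [0.002, 0.0032, 0.03], "twist": 0},
    {"fingers": 1, "linear": [0, 0, 0.04], "twist": 0},
    {"fingers": 1, "linear": [0, 0, 0.04], "twist": 0},
    {"fingers": 1, "linear": [0, 0, 0.03], "twist": 0},
    {"fingers": 1, "linear": [0, 0, 0.015], "twist": 0},
  ],
)

```text
clock: 8.02
eef_pos: [479.6, 4.4, 10.2]
tool_rot: [3.138, 0.008, -0.194]
force: [-0.2, 0.2, 0.1]
width: 85.4
gripper_force: 0.0
```

>>> drive_tool(
  motion=[
    {"fingers": 1, "linear": [0, 0, 0.006], "twist": 0},
    {"fingers": 1, "linear": [0, 0, 0.004], "twist": 0},
    {"fingers": 1, "linear": [0, 0, 0], "twist": 0},
  ],
)

```text
clock: 8.27
eef_pos: [479.9, 4.7, 4.4]
tool_rot: [3.138, 0.011, -0.196]
force: [0.4, 0.1, -0.3]
width: 85.6
gripper_force: 0.0
```

Run:
```python
from cell import monitor
s=monitor.read_state(); print(s["qpos"].round(3),s["eef_pos"],s["tool_rot"])
```

```text
[-0.143  0.802  0.111  2.127 -0.337  0.24  -1.503] [479.92037207   4.67472749   4.42689842] [ 3.1379155   0.01061663 -0.19592698]
```

>>> drive_tool(
  motion=[
    {"fingers": 0.6, "linear": [0, 0, 0], "twist": 0},
    {"fingers": 0.6, "linear": [0, 0, 0], "twist": 0},
    {"fingers": 0.5, "linear": [0, 0, 0], "twist": 0},
    {"fingers": 0.5, "linear": [0, 0, 0], "twist": 0},
    {"fingers": 0.5, "linear": [0, 0, 0], "twist": 0},
  ],
)

```text
clock: 8.68
eef_pos: [480.0, 5.4, 6.5]
tool_rot: [3.139, 0.008, -0.195]
force: [0.2, 0.0, 6.7]
width: 55.8
gripper_force: 64.2
```

>>> drive_tool(
  motion=[
    {"fingers": 0.5, "linear": [0, 0, 0], "twist": 0},
    {"fingers": 0.5, "linear": [0, 0, -0.015], "twist": 0},
    {"fingers": 0.5, "linear": [0, 0, -0.03], "twist": 0},
    {"fingers": 0.5, "linear": [0, 0, -0.04], "twist": 0},
    {"fingers": 0.5, "linear": [0, 0, -0.03], "twist": 0},
  ],
)

```text
clock: 9.1
eef_pos: [480.4, 5.5, 122.7]
tool_rot: [3.138, 0.01, -0.195]
force: [1.0, 0.6, -0.2]
width: 56.0
gripper_force: 64.2
```

Run:
```python
from h import *
import pickle
from cell import cams,monitor
s=monitor.read_state(); print(s["qpos"].round(3),s["eef_pos"],s["tool_rot"],s["force"])
d=cams.get_image("wrist"); pickle.dump(d,open("w4.pkl","wb"))
e=cams.get_image("scene"); f=cams.get_image("side")
cv2.imwrite("pics/w4.png",cv2.resize(np.hstack([d["color"],e["color"][:,:512]]),(800,300),interpolation=3))
```

```text
[-0.237  0.58   0.242  2.08  -0.265  0.521 -1.567] [480.38787401   5.45036866 122.70742115] [ 3.13800558  0.0097808  -0.19538544] [ 0.95823954  0.64705806 -0.22324871]
```

View pics/w4.png

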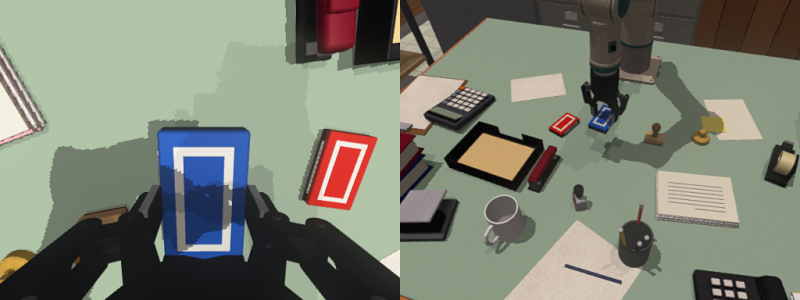

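The blue pad is held flat. Carrying it toward the pile.

>>> drive_tool(
  motion=[
    {"fingers": 0.5, "linear": [0.0242, -0.0321, -0.005], "twist": 0},
    {"fingers": 0.5, "linear": [0.0242, -0.0321, -0.005], "twist": 0},
    {"fingers": 0.5, "linear": [0.0242, -0.0321, -0.005], "twist": 0},
    {"fingers": 0.5, "linear": [0.0242, -0.0321, -0.005], "twist": 0},
    {"fingers": 0.5, "linear": [0.0242, -0.0321, 0], "twist": 0},
  ],
)

```text
clock: 9.67
eef_pos: [631.2, 141.2, 138.3]
tool_rot: [3.138, 0.011, -0.195]
force: [1.5, -0.5, -1.6]
width: 55.5
gripper_force: 64.2
```

>>> drive_tool(
  motion=[
    {"fingers": 0.5, "linear": [0, 0, 0], "twist": -0.12},
    {"fingers": 0.5, "linear": [0, 0, 0], "twist": -0.12},
    {"fingers": 0.5, "linear": [0, 0, 0], "twist": -0.115},
    {"fingers": 0.5, "linear": [0, 0, 0], "twist": 0},
  ],
)

```text
clock: 10.0
eef_pos: [629.3, 139.5, 136.8]
tool_rot: [-3.141, 0.014, 0.163]
force: [-0.3, -0.1, -0.7]
width: 55.9
gripper_force: 64.2
```

Run:
```python
from h import *
import pickle
from cell import cams,monitor
s=monitor.read_state(); print(s["qpos"].round(3),s["eef_pos"],s["tool_rot"],s["force"])
d=cams.get_image("wrist"); pickle.dump(d,open("w5.pkl","wb")); cv2.imwrite("pics/w5.png",d["color"])
print(-d["R"].T@d["t"])
```

```text
[-0.371  0.741  0.188  1.609 -0.176  0.822 -1.517] [629.33500475 139.49824786 136.83440087] [-3.14101627  0.01416609  0.16265977] [-0.25680399 -0.10592422 -0.6842634 ]
[700.92046138 150.20294925 278.10589812]
```

View pics/w5.png

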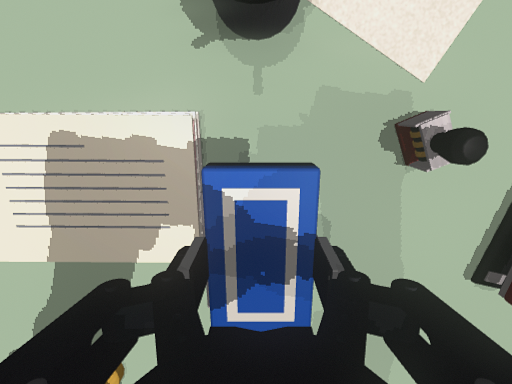

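The wrist view shows the pile's facing side: top edge from (193,112) to (188,262), with the desk line at about x=203. The pad is in hand at (260,245), and the date stamp is at (425,140) with its knob at (460,146).

Run:
```python
from h import *
import pickle
d=pickle.load(open("w5.pkl","rb"))
P=plane(d,[(194,112),(190,261)],28)[:,:2]; Q=plane(d,[(203,113)],0); print(P,Q, np.linalg.norm(P[0]-P[1]))
v=P[0]-P[1]; a=np.arctan2(v[1],v[0]); n=np.array([np.sin(a),-np.cos(a)]); print("yaw",a,"target",P.mean(0)+59*n)
for n,z in(("foot",5),):
    c=blob(d,(0,60,20),(15,255,150),(390,100,450,175),3); print(plane(d,cen(c),z))
c=blob(d,(0,0,0),(180,255,60),(430,120,495,170),3); r=cv2.minEnclosingCircle(c); print(r,plane(d,[r[0]],64))
```

```text
[[692.92618093 207.37880351]
 [547.83372554 197.86157797]] [[692.52447697 205.14985022   0.        ]] 145.40425781847054
yaw 0.06550038069511688 target [624.24171296 143.74670934]
[[696.33914199   6.11211642   5.        ]]
((458.5, 144.0), 28.65755844116211) [[703.68306778  -2.31529119  64.        ]]
```

Run:
```python
from h import *
import pickle
d=pickle.load(open("w5.pkl","rb")); h=hsv(d); g=cv2.cvtColor(d["color"],cv2.COLOR_BGR2GRAY).astype(int)
for r in (120,135,150,165,180,200,220,235,250): print(r,g[r,184:208].tolist())
# top and bottom (x-facing) edges of the pile for yaw
gy=lambda c,a,b:(np.argmax(np.abs(np.diff(g[a:b,c])))+a)
p=[(c,gy(c,100,125)) for c in range(5,186,20)]; q=[(c,gy(c,250,275)) for c in range(110,180,10)]
for k in(p,q):
    P=plane(d,k,28)[:,:2]; f=cv2.fitLine(P.astype(np.float32),cv2.DIST_HUBER,0,.01,.01).ravel(); print(k,f)
```

```text
120 [232, 232, 232, 232, 232, 233, 235, 230, 118, 129, 169, 187, 126, 171, 187, 136, 153, 169, 167, 167, 168, 179, 178, 177]
135 [234, 235, 235, 235, 235, 234, 235, 237, 234, 108, 126, 191, 218, 115, 185, 185, 109, 149, 166, 164, 167, 178, 178, 178]
150 [163, 166, 164, 166, 165, 165, 165, 166, 165, 148, 93, 96, 122, 147, 101, 115, 110, 94, 104, 103, 102, 104, 116, 115]
165 [163, 164, 164, 163, 163, 163, 164, 163, 164, 163, 145, 89, 101, 120, 145, 103, 113, 107, 91, 98, 100, 92, 39, 43]
180 [160, 160, 160, 159, 160, 160, 160, 160, 161, 162, 160, 138, 87, 113, 149, 142, 106, 108, 66, 79, 89, 95, 94, 96]
200 [158, 158, 158, 159, 159, 158, 158, 159, 158, 158, 159, 160, 154, 88, 105, 114, 129, 105, 109, 61, 59, 64, 68, 67]
220 [156, 156, 157, 157, 156, 157, 157, 157, 157, 157, 157, 157, 158, 153, 108, 110, 146, 141, 108, 107, 75, 58, 62, 66]
235 [231, 232, 232, 232, 232, 232, 232, 232, 234, 230, 149, 156, 158, 159, 154, 111, 110, 112, 110, 97, 97, 70, 53, 57]
250 [42, 40, 43, 59, 82, 82, 80, 80, 81, 80, 80, 80, 80, 78, 49, 36, 37, 38, 34, 34, 35, 35, 35, 39]
[(5, np.int64(112)), (25, np.int64(111)), (45, np.int64(113)), (65, np.int64(111)), (85, np.int64(112)), (105, np.int64(111)), (125, np.int64(111)), (145, np.int64(111)), (165, np.int64(111)), (185, np.int64(111))] [ 1.6850100e-01 -9.8570150e-01  6.7948315e+02  2.9189368e+02]
[(110, np.int64(261)), (120, np.int64(261)), (130, np.int64(261)), (140, np.int64(262)), (150, np.int64(262)), (160, np.int64(271)), (170, np.int64(262))] [ 1.2713675e-01 -9.9188519e-01  5.3821057e+02  2.5087277e+02]
```

Run:
```python
from h import *
import pickle
d=pickle.load(open("w5.pkl","rb"))
P=plane(d,[(191,111.5),(199.8,261.5),(192,120),(198.5,235)],28)[:,:2]; print(P.round(1),np.linalg.norm(P[0]-P[1]))
v=P[2]-P[3]; a=np.arctan2(v[1],v[0]); n=np.array([np.sin(.158),-np.cos(.158)]); print("yaw",a,"target",P[:2].mean(0)+59*n)
print("centre",P[:2].mean(0)-105*n)
```

```text
[[692.9 210. ]
 [548.9 188. ]
 [686.  208.5]
 [578.  192.2]] 145.69163665149253
yaw 0.14995295575742681 target [630.1891849  140.70495148]
centre [604.38486161 302.66215848]
```

Everything agrees: the pad target is (630,140) and the hand is already there. Setting it down.

>>> drive_tool(
  motion=[
    {"fingers": 0.5, "linear": [0.001, -0.001, 0.03], "twist": 0},
    {"fingers": 0.5, "linear": [0, 0, 0.04], "twist": 0},
    {"fingers": 0.5, "linear": [0, 0, 0.035], "twist": 0},
    {"fingers": 0.5, "linear": [0, 0, 0.015], "twist": 0},
    {"fingers": 0.5, "linear": [0, 0, 0.004], "twist": 0},
  ],
)

```text
clock: 10.47
eef_pos: [626.2, 140.0, 10.3]
tool_rot: [3.141, 0.019, 0.156]
force: [-1.0, 0.7, -0.5]
width: 56.3
gripper_force: 64.2
```

>>> drive_tool(
  motion=[
    {"fingers": 0.5, "linear": [0, 0, 0.003], "twist": 0},
    {"fingers": 0.5, "linear": [0, 0, 0.001], "twist": 0},
    {"fingers": 0.5, "linear": [0, 0, 0.001], "twist": 0},
    {"fingers": 0.5, "linear": [0, 0, 0], "twist": 0},
  ],
)

```text
clock: 10.8
eef_pos: [631.0, 141.0, 11.4]
tool_rot: [-3.141, 0.008, 0.159]
force: [0.2, -1.4, -0.5]
width: 55.9
gripper_force: 64.2
```

>>> drive_tool(
  motion=[
    {"fingers": 0.5, "linear": [0, 0, 0.002], "twist": 0},
    {"fingers": 0.5, "linear": [0, 0, 0.002], "twist": 0},
    {"fingers": 0.5, "linear": [0, 0, 0], "twist": 0},
    {"fingers": 0.5, "linear": [0, 0, 0], "twist": 0},
  ],
)

```text
clock: 11.13
eef_pos: [630.6, 141.1, 6.7]
tool_rot: [-3.141, 0.009, 0.16]
force: [0.0, 0.0, 4.0]
width: 55.7
gripper_force: 64.7
```

>>> drive_tool(
  motion=[
    {"fingers": 0.78, "linear": [0, 0, 0], "twist": 0},
    {"fingers": 0.78, "linear": [0, 0, 0], "twist": 0},
    {"fingers": 0.78, "linear": [0, 0, -0.02], "twist": 0},
    {"fingers": 0.78, "linear": [0, 0, -0.04], "twist": 0},
    {"fingers": 0.78, "linear": [0, 0, -0.04], "twist": 0},
  ],
)

```text
clock: 11.55
eef_pos: [629.1, 140.6, 105.2]
tool_rot: [-3.141, 0.016, 0.16]
force: [1.8, -0.6, 0.3]
width: 66.4
gripper_force: 0.0
```

>>> drive_tool(
  motion=[
    {"fingers": 0.8, "linear": [0, 0, -0.04], "twist": 0},
    {"fingers": 0.8, "linear": [0.0123, 0.0382, -0.01], "twist": 0},
    {"fingers": 0.8, "linear": [0.0123, 0.0382, 0], "twist": 0},
    {"fingers": 0.8, "linear": [0.0123, 0.0382, 0], "twist": 0},
    {"fingers": 0.8, "linear": [0.0123, 0.0382, 0], "twist": 0},
  ],
)

```text
clock: 11.97
eef_pos: [704.9, -3.4, 156.0]
tool_rot: [-3.141, 0.01, 0.161]
force: [0.7, -0.1, -0.6]
width: 68.1
gripper_force: 0.0
```

Run:
```python
from h import *
import pickle
from cell import cams,monitor
s=monitor.read_state(); print(s["qpos"].round(3),s["eef_pos"],s["tool_rot"],s["force"])
d=cams.get_image("wrist"); pickle.dump(d,open("w6.pkl","wb"))
e=cams.get_image("side");pickle.dump(e,open("t6.pkl","wb"))
f=cams.get_image("scene");pickle.dump(f,open("s6.pkl","wb"))
cv2.imwrite("pics/w6.png",cv2.resize(np.hstack([d["color"],e["color"]]),(800,300),interpolation=3))
for D,b in((f,(270,190,350,280)),(e,(190,180,270,280))):
    try: c=blob(D,(105,120,60),(130,255,255),b); print(cen(c),rect(D,c,17))
    except Exception as x: print(x)
```

```text
[-0.134  0.799  0.186  1.407 -0.162  0.96  -1.319] [704.8614826   -3.37268786 155.9987392 ] [-3.14106569  0.01015562  0.16055289] [ 0.7244408  -0.08649291 -0.62947814]
[301.27236019 244.64344842] (array([631.5, 142.1], dtype=float32), [55.900001525878906, 99.19999694824219], 0.16599999368190765)
[207.92598684 240.38432018] (array([618.8, 140.2], dtype=float32), [59.29999923706055, 73.19999694824219], 0.14300000667572021)
```

View pics/w6.png

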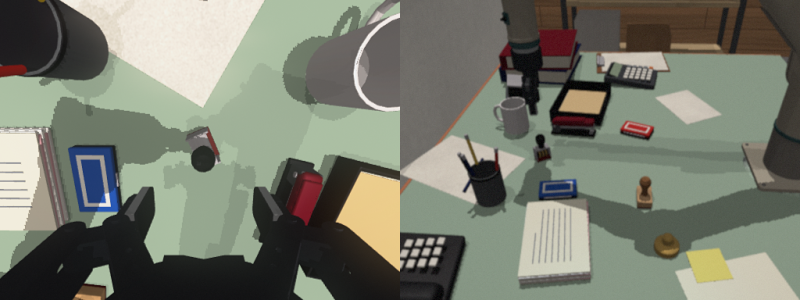

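The pad lies beside the pile at (631,142). The date stamp's knob shows at full-resolution wrist pixel (260,205). Measuring it, then grasping.

Run:
```python
from h import *
import pickle
d=pickle.load(open("w6.pkl","rb"))
c=blob(d,(0,0,0),(180,255,60),(238,180,280,225),3); r=cv2.minEnclosingCircle(c); print(r,plane(d,[r[0]],66),28*276/(-(d["R"]@[703,-2,66]+d["t"])[2]))
S=pickle.load(open("scene0.pkl","rb"));T=pickle.load(open("side0.pkl","rb"))
```

```text
((259.5, 202.59091186523438), 16.59853744506836) [[702.89293541  -3.67914279  66.        ]] -31.81788787649585
```

>>> drive_tool(
  motion=[
    {"fingers": 0.8, "linear": [-0.002, 0, 0.035], "twist": 0},
    {"fingers": 0.8, "linear": [0, 0, 0.04], "twist": 0},
    {"fingers": 0.8, "linear": [0, 0, 0.03], "twist": 0},
    {"fingers": 0.8, "linear": [0, 0, 0.008], "twist": 0},
    {"fingers": 0.8, "linear": [0, 0, 0], "twist": 0},
  ],
)

```text
clock: 12.53
eef_pos: [698.3, -0.9, 39.3]
tool_rot: [-3.139, 0.017, 0.161]
force: [-0.4, -0.2, -0.3]
width: 68.3
gripper_force: 0.0
```

>>> drive_tool(
  motion=[
    {"fingers": 0.5, "linear": [0, 0, 0], "twist": 0},
    {"fingers": 0.3, "linear": [0, 0, 0], "twist": 0},
    {"fingers": 0.2, "linear": [0, 0, 0], "twist": 0},
    {"fingers": 0.2, "linear": [0, 0, 0], "twist": 0},
    {"fingers": 0.2, "linear": [0, 0, 0], "twist": 0},
  ],
)

```text
clock: 12.95
eef_pos: [703.0, -2.4, 45.1]
tool_rot: [-3.142, 0.006, 0.16]
force: [-0.2, -0.1, 6.1]
width: 25.4
gripper_force: 58.5
```

>>> drive_tool(
  motion=[
    {"fingers": 0.2, "linear": [0, 0, 0], "twist": 0},
    {"fingers": 0.2, "linear": [0, 0, 0], "twist": 0},
    {"fingers": 0.2, "linear": [0, 0, 0], "twist": 0},
  ],
)

```text
clock: 13.2
eef_pos: [703.0, -2.4, 45.0]
tool_rot: [-3.141, 0.006, 0.16]
force: [-0.6, -0.2, 6.4]
width: 25.5
gripper_force: 58.5
```

>>> drive_tool(
  motion=[
    {"fingers": 0.2, "linear": [0, 0, -0.015], "twist": 0},
    {"fingers": 0.2, "linear": [0, 0, -0.03], "twist": 0},
    {"fingers": 0.2, "linear": [0, 0, -0.035], "twist": 0},
    {"fingers": 0.2, "linear": [0, 0, 0], "twist": 0},
  ],
)

```text
clock: 13.53
eef_pos: [707.0, -2.8, 131.0]
tool_rot: [3.14, -0.002, 0.16]
force: [2.2, 0.1, 1.3]
width: 25.2
gripper_force: 59.1
```

>>> drive_tool(
  motion=[
    {"fingers": 0.2, "linear": [-0.0096, -0.0308, 0], "twist": 0},
    {"fingers": 0.2, "linear": [-0.0096, -0.0308, 0], "twist": 0},
    {"fingers": 0.2, "linear": [-0.0096, -0.0308, 0], "twist": 0},
    {"fingers": 0.2, "linear": [-0.0096, -0.0308, 0], "twist": 0},
    {"fingers": 0.2, "linear": [-0.0096, -0.0308, 0], "twist": 0},
  ],
)

```text
clock: 13.95
eef_pos: [629.5, 143.3, 124.2]
tool_rot: [-3.141, 0.009, 0.159]
force: [0.5, 0.4, -1.4]
width: 25.3
gripper_force: 59.2
```

>>> drive_tool(
  motion=[
    {"fingers": 0.2, "linear": [0, 0, 0], "twist": 0},
    {"fingers": 0.2, "linear": [0, 0, 0], "twist": 0},
  ],
)

```text
clock: 14.12
eef_pos: [629.1, 145.8, 124.0]
tool_rot: [-3.139, 0.01, 0.165]
force: [-0.6, -0.6, -0.2]
width: 25.6
gripper_force: 59.3
```

Run:
```python
from h import *
import pickle
from cell import cams,monitor
s=monitor.read_state(); print(s["eef_pos"],s["tool_rot"],s["force"])
o=[]
for n in("scene","side","wrist"):
    d=cams.get_image(n); pickle.dump(d,open(n[0]+"7.pkl","wb")); print(n,proj(d,[631,141.5,18]),proj(d,s["eef_pos"]))
    u,v=proj(d,s["eef_pos"]).astype(int); u=min(max(u,65),447);v=min(max(v,65),319); o.append(cv2.resize(d["color"][v-65:v+65,u-65:u+65],(266,266),interpolation=2))
cv2.imwrite("pics/w7.png",np.hstack(o))
```

```text
[629.12089849 145.76460627 124.04316361] [-3.13893655  0.01018078  0.16498703] [-0.56399928 -0.60043204 -0.19158224]
scene [301.48809192 244.1808028 ] [308.0882993  214.04379503]
side [201.05413296 239.58193938] [196.36027584 200.01314755]
wrist [259.35175307 195.15725895] [250.61160597 249.07285213]
```

View pics/w7.png

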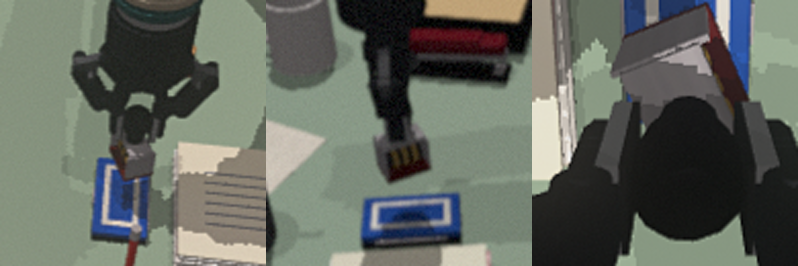

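The stamp is held, but it may have tilted. I'll check this numerically against how it stood at the start.

Run:
```python
from h import *
import pickle
for n in("scene","side"):
    a=pickle.load(open(f"{n}0.pkl","rb")); b=pickle.load(open(f"{n[0]}7.pkl","rb"))
    for d,X in((a,(703,-3,0)),(b,(629.1,145.8,79))):
        X=np.array(X,float); f=proj(d,X+[0,0,5]); k=proj(d,X+[0,0,64])
        u,v=f.astype(int); 
        c=blob(d,(165,70,20),(10,255,200),(u-18,v-14,u+18,v+14),3)
        m=cv2.inRange(hsv(d),(0,0,70),(180,60,255)) 
        print(n,"foot exp",f.round(1),"knob exp",k.round(1),"red cen",cen(c).round(1),cv2.contourArea(c),"off",(cen(c)-f).round(1),cv2.boundingRect(c),[round(float(x),1) for x in cv2.minAreaRect(c)[1]],cv2.minAreaRect(c)[2])
        s=np.linalg.norm(proj(d,X+[10,0,5])-f)/10,np.linalg.norm(proj(d,X+[0,10,5])-f)/10; print("   px/mm x,y",s)
```

```text
scene foot exp [229.3 258.4] knob exp [227.8 243.1] red cen [223.3 256.7] 10.5 off [-6.1 -1.7] (222, 253, 4, 12) [11.2, 2.2] 75.96376037597656
   px/mm x,y (np.float64(0.40823305923276554), np.float64(0.4468320641202251))
scene foot exp [198.4 216.2] knob exp [195.4 192. ] red cen [200.1 217.2] 85.5 off [1.7 0.9] (191, 211, 20, 12) [7.3, 19.9] 71.56504821777344
   px/mm x,y (np.float64(0.5062592676333415), np.float64(0.3470500439088474))
side foot exp [182.6 199.9] knob exp [179.5 179.3] red cen [183.8 201.8] 58.0 off [1.2 1.9] (176, 197, 17, 10) [5.2, 17.1] 70.01689147949219
   px/mm x,y (np.float64(0.42141680015617017), np.float64(0.28103462659430484))
side foot exp [198.4 216.2] knob exp [195.4 192. ] red cen [200.1 217.2] 85.5 off [1.7 0.9] (191, 211, 20, 12) [7.3, 19.9] 71.56504821777344
   px/mm x,y (np.float64(0.5062592676333415), np.float64(0.3470500439088474))
```

The stamp turns out to be upright; its offset differs by only about 1 px. Lowering it to just above the lid.

>>> drive_tool(
  motion=[
    {"fingers": 0.2, "linear": [0.001, 0.004, 0.02], "twist": 0},
    {"fingers": 0.2, "linear": [0, 0, 0.02], "twist": 0},
    {"fingers": 0.2, "linear": [0, 0, 0.01], "twist": 0},
    {"fingers": 0.2, "linear": [0, 0, 0], "twist": 0},
    {"fingers": 0.2, "linear": [0, 0, 0], "twist": 0},
  ],
)

```text
clock: 14.68
eef_pos: [631.3, 137.3, 72.8]
tool_rot: [-3.141, 0.012, 0.158]
force: [0.7, -0.3, -1.1]
width: 25.3
gripper_force: 59.3
```

Run:
```python
from h import *
import pickle
from cell import cams,monitor
s=monitor.read_state(); print(s["eef_pos"],s["tool_rot"],s["force"])
f=cams.get_image("scene");e=cams.get_image("side")
o=[]
for D,n in((f,"scene"),(e,"side")):
    c,w=proj(D,[631,142,18]),proj(D,s["eef_pos"]); u,v=c.astype(int); k=blob(D,(105,120,60),(130,255,255),(u-35,v-30,u+35,v+30),15); print(n,cen(k),c,rect(D,k,17))
    o.append(cv2.resize(D["color"][v-60:v+40,u-50:u+50],(400,400),interpolation=2))
cv2.imwrite("pics/w8.png",np.hstack(o))
```

```text
[631.28518158 137.25084413  72.7518749 ] [-3.14136012  0.01153838  0.15845355] [ 0.74807782 -0.33983827 -1.0872527 ]
scene [302.03568627 254.27254902] [301.71045418 244.23399587] (array([636. , 143.2], dtype=float32), [56.70000076293945, 90.5], 0.164000004529953)
side [201.7880597  242.32164179] [201.00880495 239.74916562] (array([629.8, 143.1], dtype=float32), [60.29999923706055, 96.0], 0.15700000524520874)
```

View pics/w8.png

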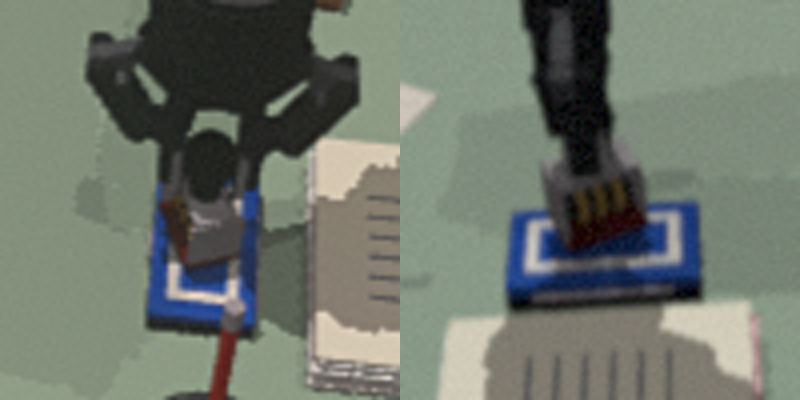

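Run:
```python
from h import *
import pickle
from cell import cams
S=pickle.load(open("scene0.pkl","rb"));X=np.array([631.3,137.3,28])
def ax(d,X): 
    X=np.array(X,float); return [proj(d,X+[0,0,z]).round(1) for z in(64,20,0)]
print("scene0",ax(S,[703,-3,0])); print("scene now",ax(S,X))
T=pickle.load(open("side0.pkl","rb")); print("side0",ax(T,[703,-3,0])); print("side now",ax(T,X))
w=pickle.load(open("w7.pkl","rb")); q=ax(w,[629.1,145.8,79]); u,v=proj(w,(629.1,145.8,124)).astype(int); v=min(max(v,65),319);print("wrist7 in crop px",[(p-[u-65,v-65])*266/130 for p in q])
w=pickle.load(open("w6.pkl","rb")); print("wrist6 (half view px)",[p*.78 for p in ax(w,[703,-3,0])])
```

```text
scene0 [array([227.8, 243.1]), array([229. , 254.7]), array([229.5, 259.6])]
scene now [array([302.4, 223.6]), array([300.7, 235.9]), array([300. , 241.3])]
side0 [array([179.5, 179.3]), array([181.8, 194.8]), array([182.9, 201.6])]
side now [array([197.7, 210.3]), array([199.9, 227.2]), array([200.8, 234.6])]
wrist7 in crop px [array([131.36307692, 169.21692308]), array([136.88769231,  96.78307692]), array([138.52461538,  73.86615385])]
wrist6 (half view px) [array([201.864, 157.326]), array([202.098, 147.342]), array([202.176, 143.754])]
```

The stamp is vertical within what I can measure. Letting it settle, then centring and lowering.

>>> drive_tool(
  motion=[
    {"fingers": 0.2, "linear": [0, 0, 0], "twist": 0},
    {"fingers": 0.2, "linear": [0, 0, 0], "twist": 0},
    {"fingers": 0.2, "linear": [0, 0, 0], "twist": 0},
  ],
)

```text
clock: 15.03
eef_pos: [631.7, 138.4, 73.7]
tool_rot: [-3.141, 0.009, 0.16]
force: [-0.3, 0.4, -1.2]
width: 25.5
gripper_force: 59.3
```

>>> drive_tool(
  motion=[
    {"fingers": 0.2, "linear": [0, -0.004, 0], "twist": 0},
    {"fingers": 0.2, "linear": [0, 0, 0.004], "twist": 0},
    {"fingers": 0.2, "linear": [0, 0, 0.003], "twist": 0},
    {"fingers": 0.2, "linear": [0, 0, 0.001], "twist": 0},
    {"fingers": 0.2, "linear": [0, 0, 0], "twist": 0},
  ],
)

```text
clock: 15.45
eef_pos: [630.0, 142.1, 64.3]
tool_rot: [-3.141, 0.012, 0.16]
force: [-0.4, -0.0, -0.1]
width: 25.6
gripper_force: 59.3
```

>>> drive_tool(
  motion=[
    {"fingers": 0.2, "linear": [0, 0, 0.001], "twist": 0},
    {"fingers": 0.2, "linear": [0, 0, 0.001], "twist": 0},
    {"fingers": 0.2, "linear": [0, 0, 0], "twist": 0},
    {"fingers": 0.2, "linear": [0, 0, 0], "twist": 0},
  ],
)

```text
clock: 15.78
eef_pos: [630.6, 142.0, 63.2]
tool_rot: [-3.141, 0.01, 0.16]
force: [-0.1, -0.4, 0.9]
width: 25.3
gripper_force: 59.4
```

>>> drive_tool(
  motion=[
    {"fingers": 0.35, "linear": [0, 0, 0], "twist": 0},
    {"fingers": 0.5, "linear": [0, 0, 0], "twist": 0},
    {"fingers": 0.75, "linear": [0, 0, 0], "twist": 0},
    {"fingers": 0.75, "linear": [0, 0, -0.015], "twist": 0},
    {"fingers": 0.75, "linear": [0, 0, -0.03], "twist": 0},
  ],
)

```text
clock: 16.2
eef_pos: [628.0, 141.8, 104.9]
tool_rot: [-3.141, 0.018, 0.16]
force: [-0.1, -0.5, -0.3]
width: 64.1
gripper_force: 0.0
```

>>> drive_tool(
  motion=[
    {"fingers": 1, "linear": [0, 0, -0.03], "twist": 0},
    {"fingers": 1, "linear": [0, 0, -0.03], "twist": 0},
    {"fingers": 1, "linear": [-0.027, -0.023, -0.01], "twist": 0},
    {"fingers": 1, "linear": [-0.027, -0.023, 0], "twist": 0},
    {"fingers": 1, "linear": [-0.027, -0.023, 0], "twist": 0},
  ],
)

```text
clock: 16.62
eef_pos: [540.6, 197.9, 180.1]
tool_rot: [-3.14, 0.008, 0.158]
force: [-0.5, 1.4, 0.3]
width: 85.1
gripper_force: 0.0
```

>>> drive_tool(
  motion=[
    {"fingers": 1, "linear": [-0.027, -0.023, 0], "twist": 0},
    {"fingers": 1, "linear": [-0.027, -0.023, 0], "twist": 0},
    {"fingers": 1, "linear": [-0.027, -0.023, 0], "twist": 0},
    {"fingers": 1, "linear": [-0.027, -0.023, 0], "twist": 0},
    {"fingers": 1, "linear": [-0.027, -0.023, 0], "twist": 0},
  ],
)

```text
clock: 17.03
eef_pos: [387.7, 290.3, 180.7]
tool_rot: [-3.14, 0.01, 0.16]
force: [0.5, 0.3, 0.3]
width: 85.3
gripper_force: 0.0
```

>>> drive_tool(
  motion=[
    {"fingers": 1, "linear": [-0.027, -0.023, 0], "twist": 0},
    {"fingers": 1, "linear": [0, 0, 0], "twist": 0},
    {"fingers": 1, "linear": [0, 0, 0], "twist": 0},
  ],
)

```text
clock: 17.28
eef_pos: [357.0, 309.6, 180.9]
tool_rot: [-3.14, 0.011, 0.165]
force: [-0.1, -0.2, 1.0]
width: 85.4
gripper_force: 0.0
```

Run:
```python
from h import *
import pickle
from cell import cams,monitor
s=monitor.read_state(); print(s["eef_pos"],s["tool_rot"],s["qpos"].round(2))
f=cams.get_image("scene");w=cams.get_image("wrist")
pickle.dump(f,open("sc9.pkl","wb"));pickle.dump(w,open("w9.pkl","wb"))
print(proj(w,[357,308,17]))
cv2.imwrite("pics/w9.png",cv2.resize(np.hstack([w["color"],f["color"]]),(800,300),interpolation=3))
```

```text
[357.04986426 309.5617935  180.90913366] [-3.14017652  0.01100384  0.16491578] [-0.93  0.47  0.23  2.05 -0.18  0.65 -1.99]
[260.04391841 182.77749745]
```

View pics/w9.png

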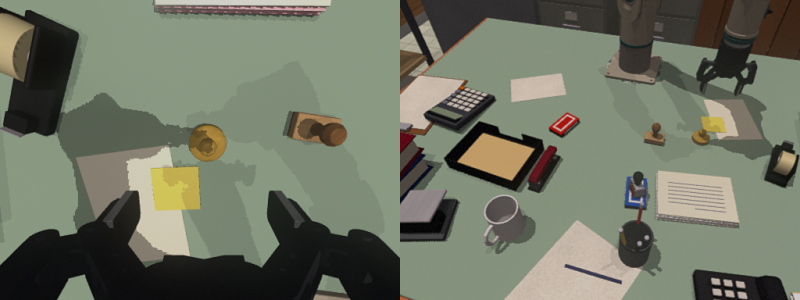

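The date stamp is standing on the pad. The paperweight shows in the wrist view at full-resolution (266,182), just touching the yellow note's corner.

Run:
```python
from h import *
import pickle
d=pickle.load(open("w9.pkl","rb"))
m=cv2.inRange(hsv(d),(10,110,40),(24,255,255)); k=np.zeros_like(m); k[152:210,236:298]=m[152:210,236:298]
k=cv2.morphologyEx(cv2.morphologyEx(k,cv2.MORPH_CLOSE,np.ones((7,7))),cv2.MORPH_OPEN,np.ones((7,7)))
c=max(cv2.findContours(k,0,1)[0],key=cv2.contourArea); print(cv2.boundingRect(c),cv2.minEnclosingCircle(c),cen(c))
for z in(10,17): print(plane(d,[cen(c)],z),rect(d,c,z)[:2])
```

```text
(242, 159, 47, 48) ((265.2380065917969, 182.50405883789062), 23.964603424072266) [265.23517442 182.53110465]
[[356.59979106 301.84777126  10.        ]] (array([355.9, 302. ], dtype=float32), [53.79999923706055, 56.099998474121094])
[[358.23966875 302.23182719  17.        ]] (array([357.6, 302.3], dtype=float32), [52.599998474121094, 54.79999923706055])
```

>>> drive_tool(
  motion=[
    {"fingers": 1, "linear": [0, 0.0065, 0.035], "twist": 0},
    {"fingers": 1, "linear": [0, 0, 0.04], "twist": 0},
    {"fingers": 1, "linear": [0, 0, 0.04], "twist": 0},
    {"fingers": 1, "linear": [0, 0, 0.03], "twist": 0},
    {"fingers": 1, "linear": [0, 0, 0.014], "twist": 0},
  ],
)

```text
clock: 17.8
eef_pos: [358.6, 298.8, 18.3]
tool_rot: [3.139, 0.014, 0.156]
force: [-0.8, -0.8, 0.1]
width: 85.6
gripper_force: 0.0
```

>>> drive_tool(
  motion=[
    {"fingers": 0.8, "linear": [0, 0, 0], "twist": 0},
    {"fingers": 0.7, "linear": [0, 0, 0], "twist": 0},
    {"fingers": 0.7, "linear": [0, 0, 0], "twist": 0},
  ],
)

```text
clock: 18.05
eef_pos: [359.7, 301.2, 22.5]
tool_rot: [-3.141, 0.009, 0.158]
force: [0.0, -0.4, 0.6]
width: 59.8
gripper_force: 0.0
```

>>> drive_tool(
  motion=[
    {"fingers": 0.7, "linear": [-0.0015, 0, 0.003], "twist": 0},
    {"fingers": 0.7, "linear": [0, 0, 0], "twist": 0},
    {"fingers": 0.4, "linear": [0, 0, 0], "twist": 0},
    {"fingers": 0.2, "linear": [0, 0, 0], "twist": 0},
    {"fingers": 0.15, "linear": [0, 0, 0], "twist": 0},
  ],
)

```text
clock: 18.47
eef_pos: [357.2, 301.7, 19.5]
tool_rot: [-3.14, 0.009, 0.16]
force: [-1.5, 4.1, 2.5]
width: 24.3
gripper_force: 2.0
```

>>> drive_tool(
  motion=[
    {"fingers": 0.15, "linear": [0, 0, 0], "twist": 0},
    {"fingers": 0.15, "linear": [0, 0, 0], "twist": 0},
    {"fingers": 0.15, "linear": [0, 0, 0], "twist": 0},
  ],
)

```text
clock: 18.72
eef_pos: [357.2, 301.7, 19.7]
tool_rot: [-3.14, 0.009, 0.16]
force: [-0.8, -0.8, 9.2]
width: 21.0
gripper_force: 58.7
```

>>> drive_tool(
  motion=[
    {"fingers": 0.15, "linear": [0, 0, -0.015], "twist": 0},
    {"fingers": 0.15, "linear": [0, 0, -0.03], "twist": 0},
    {"fingers": 0.15, "linear": [0, 0, -0.03], "twist": 0},
    {"fingers": 0.15, "linear": [0, 0, -0.015], "twist": 0},
    {"fingers": 0.15, "linear": [0, 0, 0], "twist": 0},
  ],
)

```text
clock: 19.13
eef_pos: [359.2, 302.5, 111.5]
tool_rot: [-3.138, 0.006, 0.16]
force: [0.9, 0.7, -3.1]
width: 21.0
gripper_force: 59.7
```

>>> drive_tool(
  motion=[
    {"fingers": 0.15, "linear": [0.0348, 0.0056, 0], "twist": 0},
    {"fingers": 0.15, "linear": [0.0348, 0.0056, 0], "twist": 0},
    {"fingers": 0.15, "linear": [0.0348, 0.0056, 0], "twist": 0},
    {"fingers": 0.15, "linear": [0.0348, 0.0056, 0], "twist": 0},
    {"fingers": 0.15, "linear": [0.0348, 0.0056, 0], "twist": 0},
  ],
)

```text
clock: 19.55
eef_pos: [534.4, 300.7, 105.0]
tool_rot: [3.141, 0.013, 0.16]
force: [-0.0, 0.5, -2.5]
width: 21.2
gripper_force: 60.6
```

>>> drive_tool(
  motion=[
    {"fingers": 0.15, "linear": [0.0348, 0.0056, 0], "twist": 0},
    {"fingers": 0.15, "linear": [0.0348, 0.0056, 0], "twist": 0},
    {"fingers": 0.15, "linear": [0, 0, 0], "twist": 0},
    {"fingers": 0.15, "linear": [0, 0, 0], "twist": 0},
    {"fingers": 0.15, "linear": [0, 0, 0], "twist": 0},
  ],
)

```text
clock: 19.97
eef_pos: [602.3, 300.7, 103.7]
tool_rot: [-3.142, 0.015, 0.159]
force: [-0.1, -0.4, -3.6]
width: 21.0
gripper_force: 61.0
```

>>> drive_tool(
  motion=[
    {"fingers": 0.15, "linear": [0.002, -0.001, 0.025], "twist": 0},
    {"fingers": 0.15, "linear": [0, 0, 0.018], "twist": 0},
    {"fingers": 0.15, "linear": [0, 0, 0.007], "twist": 0},
    {"fingers": 0.15, "linear": [0, 0, 0], "twist": 0},
    {"fingers": 0.15, "linear": [0, 0, 0], "twist": 0},
  ],
)

```text
clock: 20.38
eef_pos: [604.6, 302.8, 55.9]
tool_rot: [-3.141, 0.012, 0.16]
force: [0.4, -1.4, -2.2]
width: 20.8
gripper_force: 61.0
```

>>> drive_tool(
  motion=[
    {"fingers": 0.15, "linear": [0, 0, 0.002], "twist": 0},
    {"fingers": 0.15, "linear": [0, 0, 0.001], "twist": 0},
    {"fingers": 0.15, "linear": [0, 0, 0.001], "twist": 0},
    {"fingers": 0.15, "linear": [0, 0, 0], "twist": 0},
    {"fingers": 0.15, "linear": [0, 0, 0], "twist": 0},
  ],
)

```text
clock: 20.8
eef_pos: [605.8, 302.6, 52.5]
tool_rot: [-3.141, 0.01, 0.16]
force: [1.1, -0.4, -3.5]
width: 21.1
gripper_force: 60.9
```

>>> drive_tool(
  motion=[
    {"fingers": 0.15, "linear": [-0.001, 0, 0.002], "twist": 0},
    {"fingers": 0.15, "linear": [0, 0, 0.0015], "twist": 0},
    {"fingers": 0.15, "linear": [0, 0, 0.001], "twist": 0},
    {"fingers": 0.15, "linear": [0, 0, 0], "twist": 0},
    {"fingers": 0.15, "linear": [0, 0, 0], "twist": 0},
  ],
)

```text
clock: 21.22
eef_pos: [604.4, 302.3, 47.9]
tool_rot: [-3.141, 0.011, 0.16]
force: [-1.7, -0.6, 1.1]
width: 20.7
gripper_force: 61.7
```

>>> drive_tool(
  motion=[
    {"fingers": 0.35, "linear": [0, 0, 0], "twist": 0},
    {"fingers": 0.6, "linear": [0, 0, 0], "twist": 0},
    {"fingers": 0.8, "linear": [0, 0, 0], "twist": 0},
    {"fingers": 0.8, "linear": [0, 0, -0.02], "twist": 0},
    {"fingers": 0.8, "linear": [0, 0, -0.035], "twist": 0},
  ],
)

```text
clock: 21.63
eef_pos: [602.2, 301.3, 99.1]
tool_rot: [3.14, 0.019, 0.16]
force: [0.2, 0.4, -0.1]
width: 68.1
gripper_force: 0.0
```

>>> drive_tool(
  motion=[
    {"fingers": 0.8, "linear": [0, 0, -0.04], "twist": 0},
    {"fingers": 0.8, "linear": [0, 0, -0.04], "twist": 0},
    {"fingers": 0.8, "linear": [-0.035, 0, -0.01], "twist": 0},
    {"fingers": 0.8, "linear": [-0.035, 0, 0], "twist": 0},
    {"fingers": 0.8, "linear": [-0.035, 0, 0], "twist": 0},
  ],
)

```text
clock: 22.05
eef_pos: [502.4, 285.9, 195.2]
tool_rot: [-3.14, 0.007, 0.159]
force: [-0.5, 0.7, -0.4]
width: 68.4
gripper_force: 0.0
```

>>> drive_tool(
  motion=[
    {"fingers": 0.8, "linear": [-0.035, 0, 0], "twist": 0},
    {"fingers": 0.8, "linear": [0, 0, 0], "twist": 0},
    {"fingers": 0.8, "linear": [0, 0, 0], "twist": 0},
  ],
)

```text
clock: 22.3
eef_pos: [466.3, 280.5, 194.6]
tool_rot: [-3.14, 0.011, 0.161]
force: [0.7, -0.3, 0.3]
width: 68.5
gripper_force: 0.0
```

Run:
```python
from h import *
import pickle
from cell import cams,monitor
s=monitor.read_state(); print(s["eef_pos"],s["tool_rot"])
S=cams.get_image("scene");T=cams.get_image("side");W=cams.get_image("wrist")
for n,d in(("S",S),("T",T),("W",W)): pickle.dump(d,open(f"f{n}.pkl","wb"))
cv2.imwrite("pics/final.png",cv2.resize(np.vstack([np.hstack([S["color"],T["color"]])]),(800,300),interpolation=3))
for D in(S,T):
    u,v=proj(D,[631,142,18]).astype(int); c=blob(D,(105,120,60),(130,255,255),(u-35,v-30,u+35,v+30),15); print("blue",rect(D,c,17))
    u,v=proj(D,[604,302,35]).astype(int); c=blob(D,(10,110,40),(24,255,255),(u-30,v-30,u+30,v+30),7); print("weight",rect(D,c,40),cen(c),proj(D,[604.4,302,28+17]))
    u,v=proj(D,[634,-140,45]).astype(int); c=blob(D,(165,100,25),(8,255,255),(u-40,v-30,u+40,v+30)); print("stapler",rect(D,c,45))
    u,v=proj(D,[630.5,142.3,82]).astype(int); c=blob(D,(0,0,0),(180,255,50),(u-11,v-10,u+12,v+9),3); print("knob",cen(c),proj(D,[630.5,142.3,82]),plane(D,[cen(c)],82))
```

```text
[466.3304965  280.48099915 194.56827932] [-3.14035465  0.011103    0.16134952]
blue (array([631. , 142.2], dtype=float32), [56.5, 98.0], 0.1589999943971634)
weight (array([606.5, 303. ], dtype=float32), [56.5, 58.400001525878906], 0.4519999921321869) [379.48471926 246.97014925] [379.51134917 244.69068796]
stapler (array([ 630.5, -138.3], dtype=float32), [35.599998474121094, 144.39999389648438], -0.04399999976158142)
knob [304.56984786 227.03596127] [304.4242597  226.72114352] [[631.21593859 142.75681717  82.        ]]
blue (array([629.8, 143.1], dtype=float32), [60.29999923706055, 96.0999984741211], 0.15700000524520874)
weight (array([603.2, 304.9], dtype=float32), [58.5, 58.70000076293945], -0.4779999852180481) [197.94136025 295.74429224] [197.53476572 292.63362299]
stapler (array([ 629.9, -144.5], dtype=float32), [60.70000076293945, 138.1999969482422], -0.010999999940395355)
knob [197.82750583 215.31118881] [198.16193903 215.8444653 ] [[631.46753866 140.73323794  82.        ]]
```

View pics/final.png

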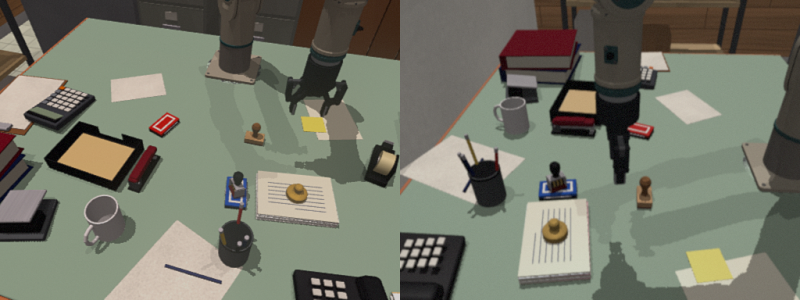

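Everything is in place: paperweight mid-pile, pad and date stamp beside the pile, stapler beside the tray, red pad and wooden stamp untouched. Handing in.

```bash
python3 -c "
from cell import ctrl
print(ctrl.finish_job())"
```

```text
the job is handed in; nothing more can be done
None
```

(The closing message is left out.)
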